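# Load-test a battery pack with the pull-on, push-off switch

## Task

Give the battery pack a short load test. Lay the pack that lies alone in front of the blue crate flat in the tester's cradle, label up, with its two brass terminals towards the two brass contacts; then pull the big knob on the sloping panel out until it latches, let go and leave it latched out for at least three seconds, and push it fully back in. Leave the pack in the cradle for its recovery reading, never have the knob out while the pack is not in the cradle, and do not disturb the tools around.

Things in the scene. Friction and masses are not known exactly. Their poses are not given: they have to be found in the camera images.
- pack_centre (a point): Loose battery pack: black shrink-wrapped block 37 x 88 x 30 mm, 0.2 to 0.4 kg, label on top, lying flat before the blue crate. The point is its centre, 15 mm above its underside; x runs across the 37 mm width (grasp it so), y along the 88 mm length, z up. Its terminal end is the -y end.
- pack_terminals (a point): Middle of the pack's terminal end, between its two flat brass tabs (9 x 11 mm, 22 mm apart); 44 mm from the pack's centre along its -y and 10 mm above its underside. The striped half of the label lies at this end. It must face the cradle's contacts.
- cradle_centre (a point): Where the pack's centre is when it lies in the cradle: 15 mm above the black cradle floor, which is 34 mm above the bench. y runs along the pack, away from the two contacts at the -y end and from the desk (71 mm off on the -y side); x across, z up. The pocket is 42 x 93 mm: 2.5 mm play each side. Steel guides with bent-out tops, 20 mm high, leave the middle 56 mm of both long sides open for fingers.
- knob_centre (a point): Push-pull switch: black ribbed round knob, 40 mm diameter, 28 mm tall, on the sloping panel. The point is on its axis, 14 mm below its flat top, and moves with it. z is the axis, square to the panel: the pulling direction, leaning 22 degrees from upright to the tester's front; y to its left. Knob in: panel 26 mm below the point along z. The panel is clear for 40 mm round the axis.
- load_knob (a joint): Travel of the knob along its axis in m: 0 = fully in (off), 0.014 = latched out (load on). A spring inside snaps it over: about 5 to 8 N starts it from either end; past half-way (0.007) it jumps to the other end by itself, and stays there when let go.
- tester: Load tester, a fixed grey metal unit 140 mm deep (x to its back; heat sink 10 mm more) and 262 mm wide (y to its left, seen from the front); origin under the middle of the case, on the bench. Left half: deck 30 mm high with the cradle, whose contact block at the inner end is 62 mm above the bench. Right half: desk rising from 46 mm (front) to 104 mm (back) with the knob.
- tape: Yellow tape roll, 62 mm across, 19 mm high, lying flat; a bystander.
- reel: White solder reel, 60 mm across, 36 mm high; a bystander.
- cutters: Side cutters with orange handles, 119 x 85 x 12 mm; a bystander.
- driver: Red-handled screwdriver, 137 x 97 x 24 mm; a bystander.
Things that resemble listed ones, but are neither listed nor needed, are in the scene too. What is meant by the part that bears pack_centre is not purple or turquoise, and is the larger of those in its own colour.

How it is judged:
By the outcome, as a careful person would: the job done as asked, in the order asked, and still so for the second after the job is handed in, with the robot touching nothing.
It also fails if it takes over 51 s, if anything falls off the work surface, if the arm or the gripper's body presses on something with over 40 N, if the wrist force passes 120 N, or if a joint passes its speed limit or range.

## Robot

A 7-joint arm with a two-finger parallel gripper is mounted at the origin on a cart in front of the work surface, level with it; the furniture and walls round the work are solid. World frame = base frame: x ahead of the robot, y to its left, z up, the work surface at z = 0. Lengths are in m, angles in rad, forces in N, time in s.
With the tool pointing down it reaches from about 0.4 to 0.85 m from the base axis. Payload 10.4 kg.
Tool frame: the origin (TCP) lies at the very end of the fingers, on their centre line; the grasp point (between the pads) lies 19 mm behind it (bot.grip_point_offset is the distance from the TCP to the grasp point, in m); x points along the fingers, y is the direction in which the jaws open and shut, and the axes are right-handed (so a half turn about x gives the same grasp; the last joint's range is limited). The gripper opens to 85 mm and grips with 20 to 120 N. Pads are 22 mm wide; open, the fingers measure 114 mm over their backs; the gripper's body (76 mm by 85 mm) begins 54 mm behind the grasp point. The pads swing forward as they close: fully open they stand 13 mm farther back than shut.
Start: joints at [1.232, 0.332, -0.065, 1.46, 0.022, 1.35, -0.088], TCP at [0.194, -0.594, 0.231] pointing down, gripper open.
Joint ranges: [-2.6, 2.6], [-0.5, 2.12], [-1.47, 1.34], [0.16, 2.42], [-1.27, 4.41], [0.06, 2.06], [-2.6, 2.6]. Speed limits (rad/s): [2.22, 2.22, 2.79, 2.79, 3.14, 3.14, 3.14].

## Interface

Orientations are given as [roll, pitch, yaw] about the fixed x, y, z axes, in that order (R = Rz(yaw) Ry(pitch) Rx(roll)).
In Python, from bench import readout, capture, bot, recognise gives the robot as it stands.
- The arm moves only by the tool jog_arm, never from a script. Its argument "steps" is a list of rows, each a list of 4 numbers: the shift along the tool's x, y, z in mm, then the turn about the tool's x in degrees. In form: [[dx, dy, dz, spin], ...]. A call has 1 to 12 rows; each row shifts and turns the commanded pose from where the row before left it, along the tool's axes as they then stand; what a row does not reach is not made up. A row lasts 1/12 s, in which the tool goes at most 41.7 mm and 7.16 degrees, less where a joint would pass 70% of its speed; a pose out of reach is approached as far as the arm can. A call is refused whole if a number of a shift passes 41.7 or a number of a turn 7.16, either way. A call with a gripper value outside its range is refused whole. "grip" is the finger opening in mm, from 0 to 85.4, set as the call begins (left out, the last holds). The fingers move at their own pace and stop on an object; "squeeze" is the grip in N (left out, the last holds). Time passes only in rows, so rows that do not move let the fingers close. It gives the time, the measured TCP pose, the force and the opening at its end, in the units of the state.
- readout.state(): the state, without advancing time (a new reading comes with each control period).
- capture(name): name is "scene" or "top" or "wrist"; returns a dict with "pixels" (400x640x3 uint8, red, green, blue), "intrinsics" (3x3 intrinsics, pixels), "position" and "orientation" of the camera in the world. Camera axes: x right, y up, looking along -z (the intrinsics and any distortion apply to the point x, -y, -z); pixel columns grow to the right and rows downward; lengths in m; the calibration is good to about 2 mm. A picture is of the moment at which its call begins. There is no depth.
- bot.hand_in(): hands the job in, once; it reports no verdict.
Trained networks look in the newest picture that a camera, given by its name, has taken for a name from the list of things; names that differ only in an ending like _2 or _b are one class to them, and where a whole thing is asked for, a point or a joint stands for the part that bears it (a point fixed in the world has none). Each returns a list of dicts, best first, with "p" (0 to 1); they miss things now and then, are a little off and sometimes report something else, mostly with a low value. They report only what shows in the picture. A call takes as long as a camera call. They do not tell look-alikes from the thing itself.
- recognise(camera, query): "uv" ([column, row] in pixels, amid what is visible of it).
The state is a dict: "time": time; "joints": joint angles; "qvel": joint speeds; "joint_efforts": joint torques, N m; "tool_pos": TCP position; "ee_rot": TCP orientation; "contact_force": force on the tool from outside, world axes, zero at the start; "ft_torque": the same for the moment, N m; "gripper_width": opening from 0.0 (shut) to 1.0 (fully open).
Only numpy, scipy, OpenCV 4.12 (cv2) and the standard library are available. Lean on these libraries where they do the work, as an engineer would, in place of code of your own. Each camera call takes 0.05 s, during which the arm holds its last target.

## Working session

There is one attempt and no reset: what is moved stays moved. The work goes in short steps, Python scripts to look and compute and a tool call to move; the robot and the scene stay as the last step left them, time stands still between calls to the robot, and variables do not carry over. Pictures are saved under pics/ and viewed, and the job is handed in when it is done.

Besides the shell and the picture viewer there is one more tool, called after "Request:" by a JSON object that holds its "name" and its "arguments". jog_arm: Moves the arm, as the interface text tells. Its arguments: {"type":"object","properties":{"steps":{"type":"array"},"grip":{"type":"number"},"squeeze":{"type":"number"}},"required":["steps"]}

```bash
ls; mkdir -p pics; cat > h.py <<'E'
import numpy as np,cv2
from bench import readout,capture,bot,recognise
def snap(c,f):
    d=capture(c); cv2.imwrite('pics/'+f,cv2.cvtColor(np.array(d['pixels'],dtype=np.uint8),cv2.COLOR_RGB2BGR))
    np.save('pics/'+f+'.npy',{k:np.array(d[k]) for k in d if k!='pixels'},allow_pickle=True); return d
E
python3 - <<'E'
from h import *
for c in ['scene','top','wrist']:
    d=snap(c,c+'0.png'); print(c,[(k,np.round(d[k],4).tolist() if not isinstance(d[k],str) else d[k]) for k in d if k!='pixels'])
    for q in ['pack_centre','pack_terminals','cradle_centre','knob_centre','tester','tape','reel','cutters','driver']:
        print(q,[(np.round(r['uv']).tolist(),round(r['p'],2)) for r in recognise(c,q)][:5])
print(readout.state())
E
```

```text
pics
scene [('intrinsics', [[478.2982, 0.0, 310.5982], [0.0, 478.2982, 194.6955], [0.0, 0.0, 1.0]]), ('position', [-0.1307, 0.7183, 1.2952]), ('orientation', [0.6994, -0.0014, -2.3606])]
pack_centre [([302.0, 169.0], 0.66), ([272.0, 270.0], 0.64), ([262.0, 305.0], 0.49), ([296.0, 250.0], 0.45)]
pack_terminals [([273.0, 272.0], 0.87), ([302.0, 175.0], 0.62), ([261.0, 307.0], 0.57), ([296.0, 250.0], 0.55)]
cradle_centre [([347.0, 203.0], 0.69), ([388.0, 146.0], 0.28)]
knob_centre [([365.0, 188.0], 0.6)]
tester [([348.0, 201.0], 0.77)]
tape [([214.0, 295.0], 0.88)]
reel [([389.0, 145.0], 0.59)]
cutters [([228.0, 331.0], 0.55)]
driver []
top [('intrinsics', [[506.6595, 0.0, 319.9132], [0.0, 506.6595, 198.7544], [0.0, 0.0, 1.0]]), ('position', [0.366, 0.0199, 1.6012]), ('orientation', [0.1401, 0.0021, -1.5582])]
pack_centre [([280.0, 228.0], 0.66), ([244.0, 231.0], 0.63), ([359.0, 159.0], 0.61), ([216.0, 247.0], 0.59)]
pack_terminals [([360.0, 161.0], 0.81), ([245.0, 229.0], 0.75), ([215.0, 248.0], 0.62), ([280.0, 226.0], 0.42)]
cradle_centre [([356.0, 225.0], 0.73)]
knob_centre [([383.0,
[... 517 characters left out ...]
ime': 1.5, 'joints': array([ 1.23240056,  0.33216294, -0.06469717,  1.46012833,  0.02155968,
        1.34990381, -0.0885183 ]), 'qvel': array([ 9.27421103e-05, -1.63074584e-04, -8.00779803e-05,  2.53398712e-03,
       -6.38036915e-04,  5.97705867e-04,  8.49915266e-04]), 'joint_efforts': array([-1.40199380e-03, -6.25220776e+01,  4.86479024e-02, -3.91831040e+01,
        1.64642214e-02,  2.03514464e-03, -4.17531191e-05]), 'tool_pos': array([ 0.19413783, -0.59409083,  0.23134712]), 'ee_rot': array([ 2.13497769,  1.57069223, -0.69084516]), 'contact_force': array([0.70094931, 0.05319749, 0.63763118]), 'ft_torque': array([-0.01523649,  0.01749947, -0.00169681]), 'gripper_width': 1.0022257115600584}
```

View images.

View pics/scene0.png

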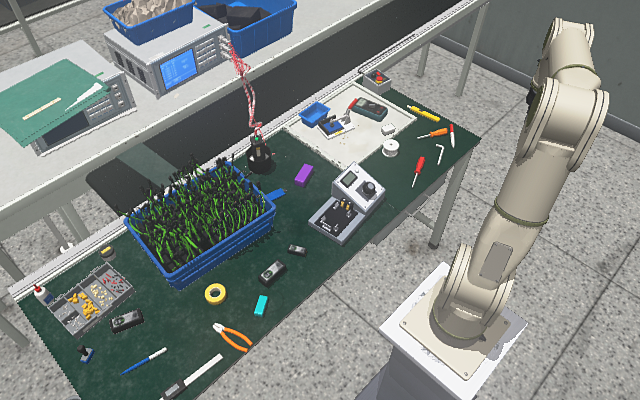

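View pics/top0.png

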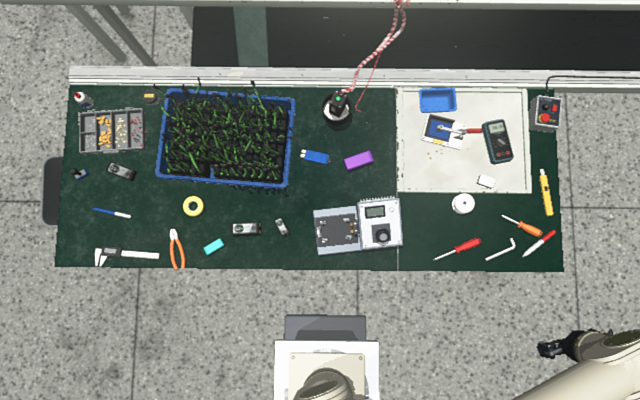

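```bash
python3 - <<'E'
import cv2
a=cv2.imread('pics/scene0.png'); b=cv2.imread('pics/top0.png')
cv2.imwrite('pics/s_crop.png',cv2.resize(a[120:340,190:430],None,fx=3.3,fy=2.7*1,interpolation=cv2.INTER_CUBIC)[:600,:800])
cv2.imwrite('pics/t_crop.png',cv2.resize(b[130:280,190:490],None,fx=2.6,fy=2.6,interpolation=cv2.INTER_CUBIC))
E
```

```text
(no output)
```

View pics/s_crop.png

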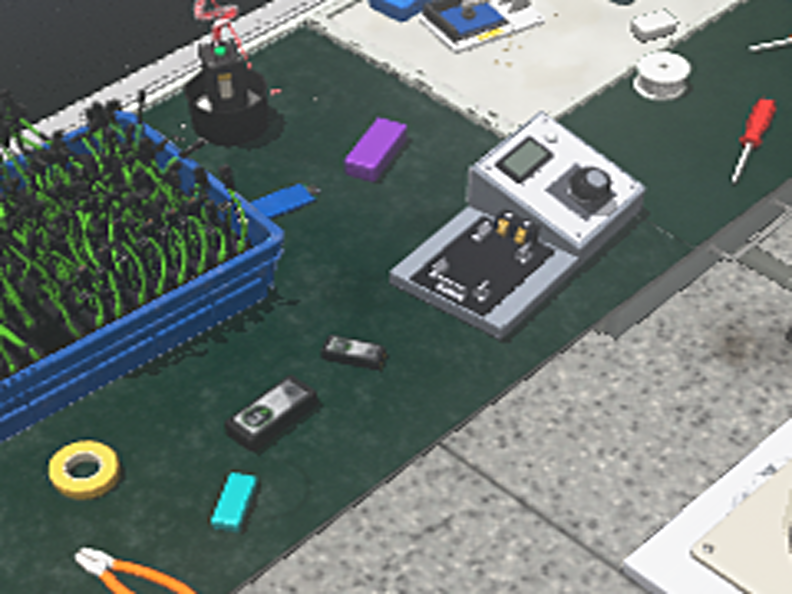

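View pics/t_crop.png

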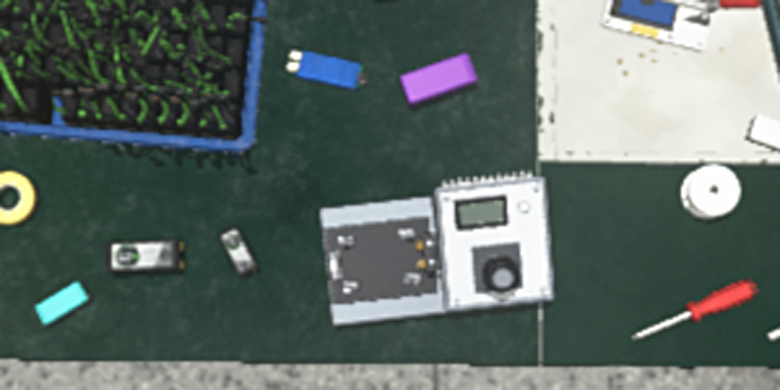

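```bash
cat >> h.py <<'E'
from scipy.spatial.transform import Rotation as Ro
def Rm(o): return Ro.from_euler('xyz',o).as_matrix()
def unproj(c,uv,z):
    K=np.array(c['intrinsics']);R=Rm(c['orientation']);p=np.array(c['position'])
    r=R@np.array([(uv[0]-K[0,2])/K[0,0],-(uv[1]-K[1,2])/K[1,1],-1.]); return p+r*(z-p[2])/r[2]
def proj(c,P):
    K=np.array(c['intrinsics']);R=Rm(c['orientation']);q=R.T@(np.array(P)-np.array(c['position']))
    return np.array([K[0,2]+K[0,0]*q[0]/-q[2],K[1,2]-K[1,1]*q[1]/-q[2]])
def load(f): return np.load('pics/'+f+'.npy',allow_pickle=True).item()
E
python3 - <<'E'
from h import *
s=readout.state();print(np.round(Rm(s['ee_rot']),3),s['time'])
t=load('top0.png')
c=load('wrist0.png');R=Rm(s['ee_rot']);print('cam in tool',R.T@(c['position']-s['tool_pos']),(R.T@Rm(c['orientation'])).round(3))
for n,uv,z in [('pack',(246,229),.03),('pack L',(232,229),.03),('term',(260,229),.01),('small',(281,227),.02),('binpack',(121,171),.03),('knob',(383,233),.11),('cradle',(337,230),.034),('deckTL',(313,211),.03),('deckBL',(318,255),.03),('crate',(230,185),.1),('tape',(193,205),.02),('cyan',(214,246),.02),('driver tip',(435,259),.01),('crateBR',(288,187),.0),('testerBR',(402,246),.05)]: print(n,unproj(t,uv,z).round(3))
b=cv2.imread('pics/top0.png')
cv2.imwrite('pics/pk.png',np.hstack([cv2.resize(b[y-20:y+20,x-25:x+25],None,fx=7,fy=7) for x,y in [(246,229),(121,171)]]))
E
```

```text
[[ 0.     0.311 -0.951]
 [-0.    -0.951 -0.311]
 [-1.     0.    -0.   ]] 1.5
cam in tool [-0.14213219 -0.00024677 -0.07897438] [[-0.     0.306 -0.952]
 [ 1.     0.    -0.   ]
 [ 0.    -0.952 -0.306]]
pack [0.49  0.254 0.03 ]
pack L [0.489 0.298 0.03 ]
term [0.492 0.213 0.01 ]
small [0.498 0.147 0.02 ]
binpack [0.668 0.655 0.03 ]
knob [ 0.477 -0.161  0.11 ]
cradle [ 0.49  -0.028  0.034]
deckTL [0.549 0.047 0.03 ]
deckBL [0.412 0.03  0.03 ]
crate [0.616 0.296 0.1  ]
tape [0.564 0.425 0.02 ]
cyan [0.436 0.354 0.02 ]
driver tip [ 0.405 -0.335  0.01 ]
crateBR [0.628 0.129 0.   ]
testerBR [ 0.442 -0.226  0.05 ]
```

View pics/pk.png

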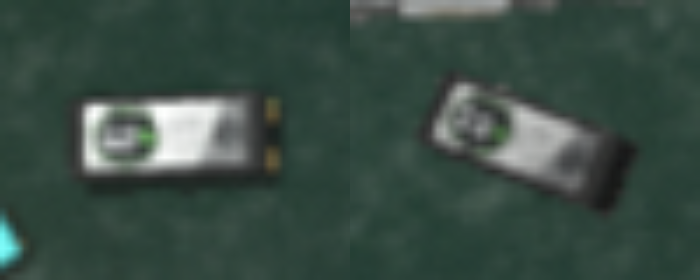

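View pics/wrist0.png

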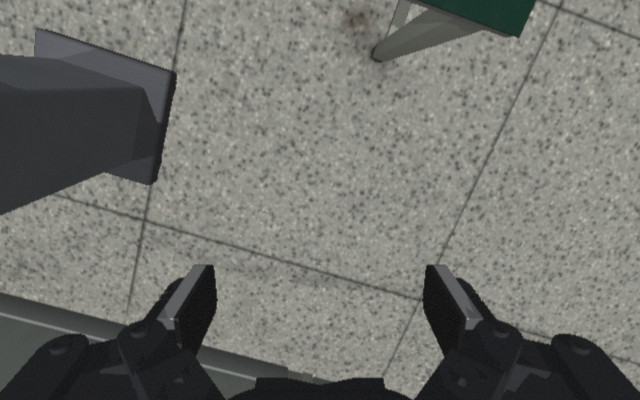

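```bash
cat >> h.py <<'E'
def az(s=None):
    s=s or readout.state(); y=Rm(s['ee_rot'])[:,1]; return np.degrees(np.arctan2(y[1],y[0]))
def plan(goal,goal_az,start=None,a0=None,vmax=40,wmax=7,n=None):
    """rows from current TCP to goal (m), tool y azimuth goal_az deg; prints rows"""
    s=readout.state(); p=np.array(start if start is not None else s['tool_pos'])*1e3; a=az(s) if a0 is None else a0
    g=np.array(goal)*1e3; d=(goal_az-a+180)%360-180
    k=n or int(max(np.ceil(np.linalg.norm(g-p)/vmax),np.ceil(abs(d)/wmax),1)); rows=[]
    for i in range(k):
        w=(g-p)/(k-i); sp=-((goal_az-a+180)%360-180)/(k-i); A=np.radians(a)
        y=np.array([np.cos(A),np.sin(A),0]); z=np.array([np.sin(A),-np.cos(A),0]); x=np.array([0,0,-1.])
        r=[round(float(w@x),1),round(float(w@y),1),round(float(w@z),1),round(float(sp),2)]
        rows.append(r); p=p+r[0]*x+r[1]*y+r[2]*z; a-=r[3]
    print('from',s['tool_pos'].round(4),round(az(s),2),'q',s['joints'].round(2)); 
    for i in range(0,k,12): print([[v+0.0 for v in r] for r in rows[i:i+12]])
E
python3 - <<'E'
from h import *
plan([.48,-.10,.235],0)
E
```

```text
from [ 0.1941 -0.5941  0.2313] -71.91 q [ 1.23  0.33 -0.06  1.46  0.02  1.35 -0.09]
[[-0.2, -25.4, -28.3, -4.79], [-0.2, -22.9, -30.4, -4.79], [-0.3, -20.3, -32.2, -4.79], [-0.2, -17.6, -33.8, -4.79], [-0.3, -14.7, -35.1, -4.8], [-0.2, -11.7, -36.2, -4.79], [-0.3, -8.6, -37.1, -4.8], [-0.2, -5.5, -37.6, -4.79], [-0.3, -2.3, -38.0, -4.8], [-0.2, 0.8, -38.0, -4.79], [-0.3, 4.0, -37.8, -4.8], [-0.2, 7.2, -37.4, -4.79]]
[[-0.3, 10.3, -36.7, -4.8], [-0.2, 13.3, -35.6, -4.79], [-0.3, 16.2, -34.5, -4.8]]
```

Request:
{"name": "jog_arm", "arguments": {"steps": [[0,-25,-28,-4.8],[0,-23,-30,-4.8],[0,-20,-32,-4.8],[0,-18,-34,-4.8],[0,-15,-35,-4.8],[0,-12,-36,-4.8],[0,-9,-37,-4.8],[0,-6,-38,-4.8],[0,-2,-38,-4.8],[0,1,-38,-4.8],[0,4,-38,-4.8],[0,7,-37,-4.8]]}}

```text
time: 2.5
tool_pos: [0.4216, -0.1967, 0.2317]
ee_rot: [0.983, 1.57, -0.834]
contact_force: [1.3, -0.6, 0.0]
gripper_width: 1.001
```

Request:
{"name": "jog_arm", "arguments": {"steps": [[0,10,-37,-4.8],[0,13,-36,-4.8],[0,16,-34,-4.8],[0,0,0,0]]}}

```text
time: 2.83
tool_pos: [0.48, -0.0916, 0.2319]
ee_rot: [2.303, 1.568, 0.748]
contact_force: [-0.4, -0.5, 0.4]
gripper_width: 0.999
```

```bash
python3 - <<'E'
from h import *
d=snap('wrist','w1.png')
for q in ['cradle_centre','knob_centre']: print(q,[(np.round(r['uv'],1).tolist(),round(r['p'],2)) for r in recognise('wrist',q)][:5])
s=readout.state();print(s['time'],s['tool_pos'],az(s),s['joints'].round(2))
for n,P in dict(cr=(.49,-.028,.034),kn=(.477,-.161,.11)).items(): print(n,proj(d,P))
E
```

```text
cradle_centre [([343.6, 169.8], 0.85)]
knob_centre [([309.5, 259.9], 0.84)]
2.9833 [ 0.47721393 -0.09922609  0.2312626 ] 0.09961336615553551 [ 0.71  0.07 -0.62  1.79  0.04  1.3   0.08]
cr [330.21034956 100.65113484]
kn [313.44149868 270.99187067]
```

View pics/w1.png

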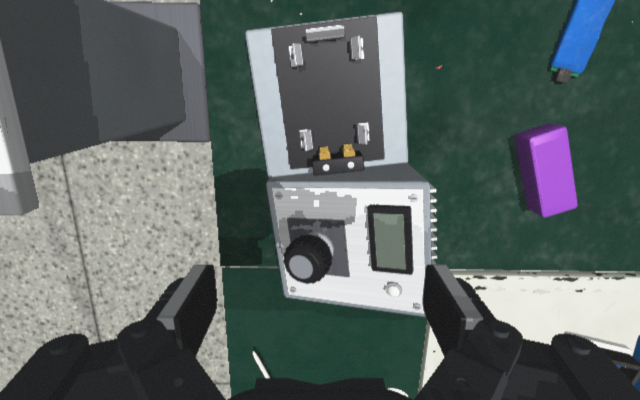

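```bash
python3 - <<'E'
from h import *
b=cv2.imread('pics/w1.png')
cv2.imwrite('pics/w1a.png',cv2.resize(b[5:190,235:440],None,fx=3.2,fy=3.2,interpolation=cv2.INTER_CUBIC))
cv2.imwrite('pics/w1b.png',cv2.resize(b[165:325,250:450],None,fx=3.5,fy=3.5,interpolation=cv2.INTER_CUBIC))
E
```

```text
(no output)
```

View pics/w1a.png

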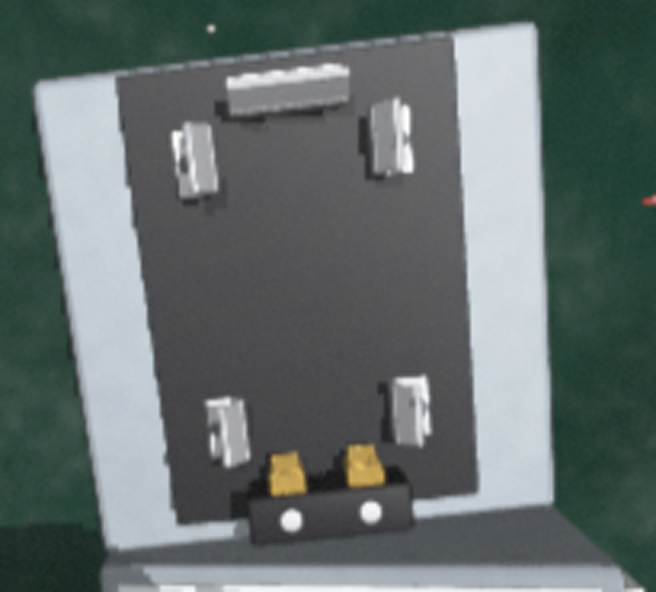

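View pics/w1b.png

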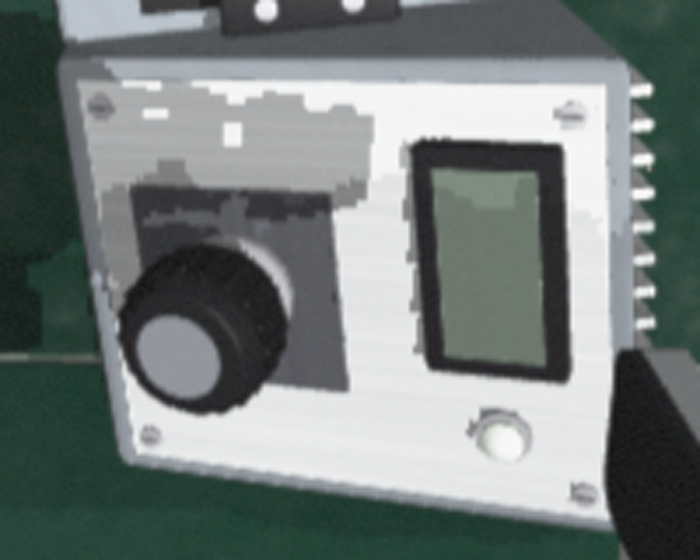

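```bash
cat > fit.py <<'E'
from h import *
from scipy.optimize import least_squares
c=load('w1.png')
A=lambda u,v:(235+u/3.2,5+v/3.2)
B=lambda u,v:(250+u/3.5,165+v/3.5)
obs=[(A(36,85),(-70,131,30)),(A(536,23),(70,131,30)),(A(105,548),(-70,'d',30)),
(B(60,58),(-70,'d',46)),(B(628,68),(70,'d',104)),(B(122,462),(-70,-131,46)),(B(610,525),(70,-131,104))]
def W(p,L): 
    R=Ro.from_euler('z',p[2]).as_matrix(); return R@(np.array(L,float)/1e3)+np.array([p[0],p[1],0])
def res(p): return np.concatenate([proj(c,W(p,[p[3]*1e3 if q=='d' else q for q in L]))-np.array(uv) for uv,L in obs])
r=least_squares(res,[.48,-.09,.07,0.],loss='soft_l1');p=r.x;print(p,np.degrees(p[2]));print(r.fun.reshape(-1,2).round(1))
def loc(uv,z):
    P=unproj(c,uv,z/1e3);R=Ro.from_euler('z',p[2]).as_matrix();return (R.T@(P-[p[0],p[1],0])*1e3).round(1)
for n,uv in dict(TL1=(217,190),TL0=(208,123),TR1=(370,176),TR0=(370,100),BL1=(247,463),BL0=(238,400),BR1=(396,440),BR0=(391,378),f1=(117,77),f2=(455,37),f3=(478,492),f4=(178,523)).items(): print(n,loc(A(*uv),34))
for uv in [(287,470),(365,462)]: print('contact',loc(A(*uv),44))
print('stop',loc(A(228,113),34),loc(A(350,102),34))
E
python3 fit.py
```

```text
[ 0.49873475 -0.09137969  0.11817598 -0.00309821] 6.770984913500908
[[-1.5 -1.6]
 [ 2.3 -0.2]
 [-0.7  1.4]
 [-2.3  0.3]
 [ 2.3 -0.9]
 [-2.   1.3]
 [ 8.4  6.3]]
TL1 [-22.6  97.5  34. ]
TL0 [-23.  114.8  34. ]
TR1 [20.1 96.8 34. ]
TR0 [ 21.5 116.1  34. ]
BL1 [-22.5  20.7  34. ]
BL0 [-23.1  39.5  34. ]
BR1 [22.2 23.  34. ]
BR0 [22.  41.2 34. ]
f1 [-46.1 128.7  34. ]
f2 [ 45.4 129.2  34. ]
f3 [45.7  4.8 34. ]
f4 [-45.3   4.6  34. ]
contact [-10.9  19.2  44. ]
contact [11.9 19.2 44. ]
stop [-17.3 116.8  34. ] [ 16.1 116.2  34. ]
```

Request:
{"name": "jog_arm", "arguments": {"steps": [[0,3,-30,0],[0,3,-30,0],[0,0,0,0],[0,0,0,0],[0,0,0,0]]}}

```text
time: 3.4
tool_pos: [0.4829, -0.0409, 0.2313]
ee_rot: [-0.137, 1.57, -1.708]
contact_force: [-0.1, 0.3, -0.2]
gripper_width: 0.999
```

```bash
python3 - <<'E'
from h import *
s=readout.state();print(s['time'],s['tool_pos'],az(s),abs(s['qvel']).max())
d=snap('wrist','w2.png')
b=cv2.imread('pics/w2.png')
cv2.imwrite('pics/w2a.png',cv2.resize(b[100:340,220:440],None,fx=2.5,fy=2.5,interpolation=cv2.INTER_CUBIC))
s=readout.state();print(s['time'],s['tool_pos'],az(s),abs(s['qvel']).max())
E
```

```text
3.4 [ 0.48288367 -0.04085754  0.23127184] -0.04271513632624228 0.009597617934076774
3.45 [ 0.48287456 -0.04108873  0.23121591] -0.07313294352481862 0.0028112194160373857
```

View pics/w2.png

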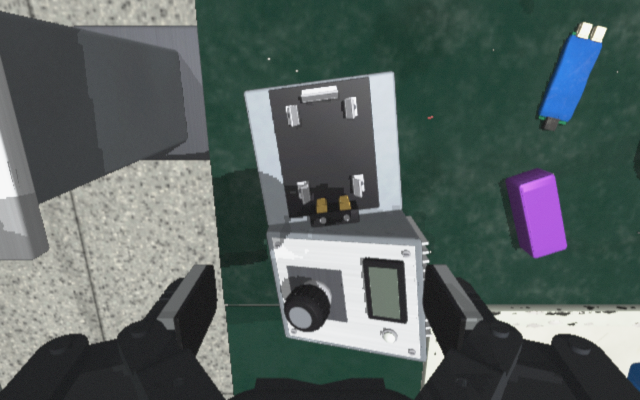

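View pics/w2a.png

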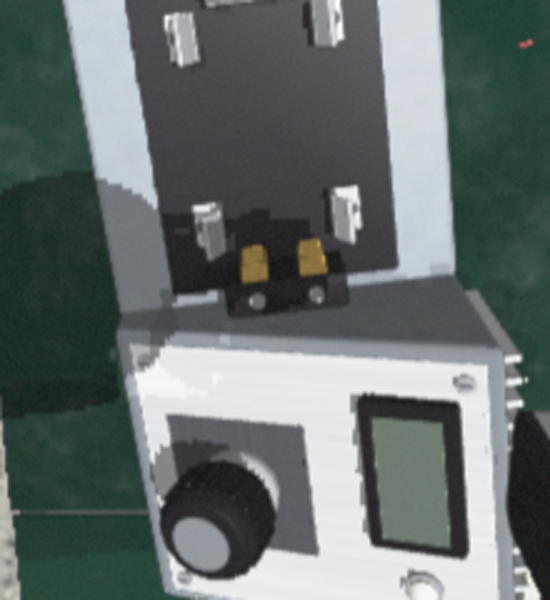

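```bash
python3 - <<'E'
from h import *
b=cv2.imread('pics/w2.png')
cv2.imwrite('pics/w2b.png',cv2.resize(b[65:240,235:435],None,fx=3.4,fy=3.4,interpolation=cv2.INTER_CUBIC))
cv2.imwrite('pics/w2c.png',cv2.resize(b[225:365,255:435],None,fx=4,fy=4,interpolation=cv2.INTER_CUBIC))
E
```

```text
(no output)
```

View pics/w2b.png

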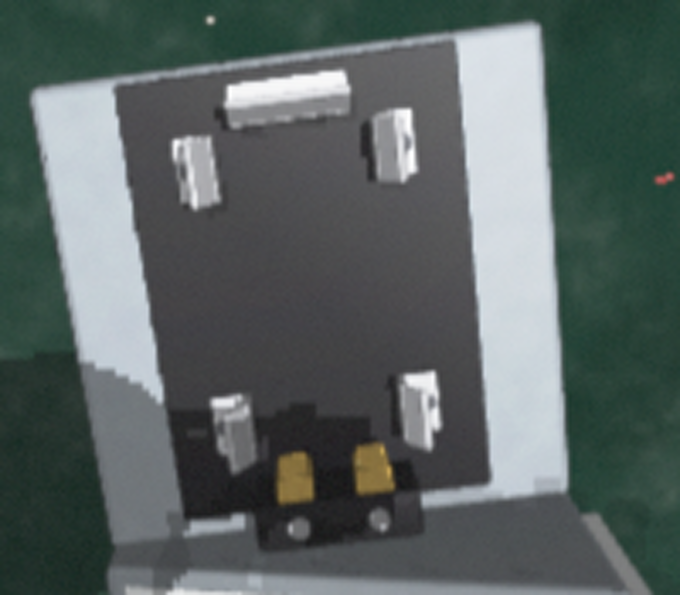

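View pics/w2c.png

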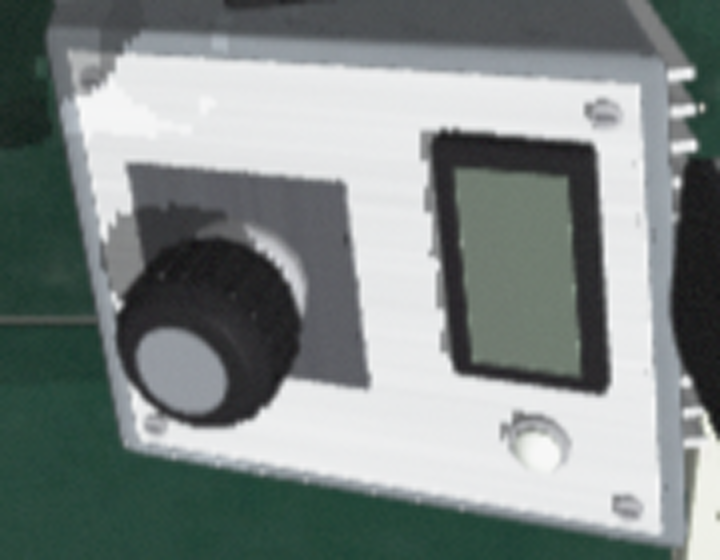

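```bash
cat > fit2.py <<'E'
from h import *
from scipy.optimize import least_squares
c1=load('w1.png');c2=load('w2.png')
A=lambda u,v:(235+u/3.2,5+v/3.2)
B=lambda u,v:(250+u/3.5,165+v/3.5)
C=lambda u,v:(235+u/3.4,65+v/3.4)
D=lambda u,v:(255+u/4,225+v/4)
obs=[(c1,A(36,85),(-70,131,30)),(c1,A(536,23),(70,131,30)),(c1,A(105,548),(-70,'d',30)),
(c1,B(60,58),(-70,'d',46)),(c1,B(628,68),(70,'d',104)),(c1,B(122,462),(-70,-131,46)),
(c2,C(33,92),(-70,131,30)),(c2,C(540,23),(70,131,30)),(c2,C(113,543),(-70,'d',30)),(c2,C(568,492),(70,'d',30)),
(c2,D(48,35),(-70,'d',46)),(c2,D(658,62),(70,'d',104)),(c2,D(125,447),(-70,-131,46)),(c2,D(685,548),(70,-131,104))]
def W(p,L): 
    R=Ro.from_euler('z',p[2]).as_matrix(); return R@(np.array(L,float)/1e3)+np.array([p[0],p[1],0])
def res(p,o=obs): return np.concatenate([proj(c,W(p,[p[3]*1e3 if q=='d' else q for q in L]))-np.array(uv) for c,uv,L in o])
for o in (obs[:6],obs[6:],obs):
    r=least_squares(res,[.48,-.09,.07,0.],loss='soft_l1',args=(o,));p=r.x;print(p,np.degrees(p[2]));print(r.fun.reshape(-1,2).round(1).tolist())
def loc(c,uv,z):
    P=unproj(c,uv,z/1e3);R=Ro.from_euler('z',p[2]).as_matrix();return (R.T@(P-[p[0],p[1],0])*1e3).round(1)
for n,uv in dict(TL1=(217,190),TL0=(208,123),TR1=(370,176),TR0=(370,100),BL1=(247,463),BL0=(238,400),BR1=(396,440),BR0=(391,378)).items(): print(n,loc(c1,A(*uv),34))
for n,uv in dict(TL1=(218,203),TL0=(209,140),TR1=(376,180),TR0=(373,112),BL1=(256,465),BL0=(247,398),BR1=(405,440),BR0=(398,375),f1=(117,88),f2=(455,42),f3=(490,482),f4=(185,517)).items(): print(n,loc(c2,C(*uv),34))
# knob cap triangulate
def ray(c,uv):
    a=np.array(c['position']);b=unproj(c,uv,0);return a,(b-a)/np.linalg.norm(b-a)
M=np.zeros((3,3));v=np.zeros(3)
for c,uv in [(c1,B(178,357)),(c2,D(182,372)),(load('top0.png'),(383,233.))][:2]:
    a,d=ray(c,uv);Q=np.eye(3)-np.outer(d,d);M+=Q;v+=Q@a
print('cap tri',np.linalg.solve(M,v),'top z .13:',unproj(c1,B(178,357),.13),unproj(c2,D(182,372),.13))
R=Ro.from_euler('z',p[2]).as_matrix()
# with cap on line: panel z=46+ (x+70)*tan22 ; cap 40mm along n=(-sin22,0,cos22)
n=np.array([-np.sin(np.radians(22)),0,np.cos(np.radians(22))])
def cap(q): return np.array([q[0],q[1],46+(q[0]+70)*58/140])+40*n
g=lambda q:np.concatenate([proj(c,W(p,cap(q)))-np.array(uv) for c,uv in [(c1,B(178,357)),(c2,D(182,372))]])
r=least_squares(g,[0,-80]);print('panel pt',r.x,r.fun,'knob centre world',W(p,cap(r.x)-14*n),'top',W(p,cap(r.x)),'n',R@n)
for y in (68,68.5): print('cradle',W(p,(-.3,y,49)))
E
python3 fit2.py
```

```text
[ 0.49948584 -0.09185003  0.12226375 -0.00240971] 7.005196888014229
[[-1.2, -0.6], [2.5, 0.1], [0.0, 1.4], [-1.5, 0.4], [3.2, -1.5], [-0.8, 1.9]]
[ 0.49854229 -0.09109711  0.12732266 -0.00347997] 7.295050955300892
[[-2.8, -0.5], [0.6, -0.8], [-1.1, 1.6], [0.8, 0.2], [-2.0, -1.3], [3.4, -0.0], [-1.1, 1.8], [2.1, 2.9]]
[ 0.49901055 -0.09153272  0.12467253 -0.00282661] 7.143209644453862
[[-2.1, -0.8], [1.6, -0.5], [-0.3, 1.7], [-1.9, 0.6], [2.6, -1.6], [-0.9, 1.7], [-1.9, -0.2], [1.5, -0.2], [-0.7, 1.2], [1.2, 0.2], [-1.7, -1.7], [3.9, -0.0], [-1.0, 2.0], [2.2, 3.5]]
TL1 [-22.2  97.8  34. ]
TL0 [-22.5 115.2  34. ]
TR1 [20.4 96.9 34. ]
TR0 [ 22.  116.1  34. ]
BL1 [-22.6  21.   34. ]
BL0 [-23.1  39.8  34. ]
BR1 [22.1 23.  34. ]
BR0 [22.  41.2 34. ]
TL1 [-22.7  95.5  34. ]
TL0 [-22.7 112.4  34. ]
TR1 [21.  96.2 34. ]
TR0 [ 22.  114.1  34. ]
BL1 [-22.4  19.   34. ]
BL0 [-22.3  39.5  34. ]
BR1 [21.7 21.2 34. ]
BR0 [21.6 40.9 34. ]
f1 [-45.1 128.8  34. ]
f2 [ 45.3 129.1  34. ]
f3 [45.4  5.1 34. ]
f4 [-45.6   5.5  34. ]
cap tri [ 0.46638736 -0.16145153  0.10270293] top z .13: [ 0.46749195 -0.14650376  0.13      ] [ 0.46819384 -0.1413147   0.13      ]
panel pt [-26.27855208 -66.25170081] [ 0.13768196  0.14720199 -0.13634881 -0.16140912] knob centre world [ 0.47151017 -0.16174908  0.08821995] top [ 0.46630638 -0.16240123  0.10120053] n [-0.37169906 -0.04658226  0.92718385]
cradle [ 0.49025709 -0.02409782  0.049     ]
cradle [ 0.49019491 -0.0236017   0.049     ]
```

```bash
python3 - <<'E'
from h import *
plan([.49,.25,.17],0)
E
```

```text
from [ 0.4829 -0.0411  0.2312] -0.07 q [ 0.64  0.07 -0.67  1.79  0.04  1.3  -0.04]
[[7.7, 0.8, -36.4, -0.01], [7.6, 0.9, -36.4, -0.01], [7.7, 0.9, -36.4, -0.01], [7.6, 0.9, -36.4, -0.01], [7.7, 0.8, -36.4, -0.01], [7.6, 0.9, -36.4, -0.01], [7.7, 0.9, -36.3, -0.01], [7.6, 0.8, -36.4, 0.0]]
```

Request:
{"name": "jog_arm", "arguments": {"steps": [[7.7,0.9,-36.4,0],[7.7,0.9,-36.4,0],[7.7,0.9,-36.4,0],[7.7,0.9,-36.4,0],[7.7,0.9,-36.4,0],[7.7,0.9,-36.4,0],[7.7,0.9,-36.4,0],[7.7,0.9,-36.4,0],[0,0,0,0],[0,0,0,0],[0,0,0,0]]}}

```text
time: 4.37
tool_pos: [0.4905, 0.2505, 0.1693]
ee_rot: [-0.465, 1.57, -2.036]
contact_force: [-0.7, -0.4, 0.6]
gripper_width: 0.999
```

```bash
python3 - <<'E'
from h import *
s=readout.state();print(s['time'],s['tool_pos'],az(s),abs(s['qvel']).max(),s['joints'].round(2))
d=snap('wrist','w3.png')
print([(np.round(r['uv'],1).tolist(),round(r['p'],2)) for r in recognise('wrist','pack_centre')][:5],[(np.round(r['uv'],1).tolist(),round(r['p'],2)) for r in recognise('wrist','pack_terminals')][:5])
b=cv2.imread('pics/w3.png')
cv2.imwrite('pics/w3a.png',cv2.resize(b[80:300,230:410],None,fx=2.7,fy=2.7,interpolation=cv2.INTER_CUBIC))
E
```

```text
4.3667 [0.49054266 0.25048949 0.16929372] -0.013171583373188456 0.022190200742782475 [ 0.17  0.33 -0.86  1.7   0.26  1.23 -0.75]
[([247.7, 39.4], 0.8), ([329.9, 282.1], 0.71), ([320.5, 163.0], 0.6)] [([321.9, 167.8], 0.86), ([243.7, 43.8], 0.75), ([327.2, 283.8], 0.61)]
```

View pics/w3.png

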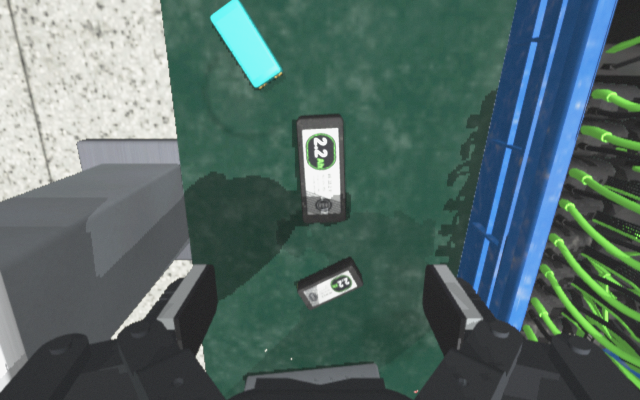

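View pics/w3a.png

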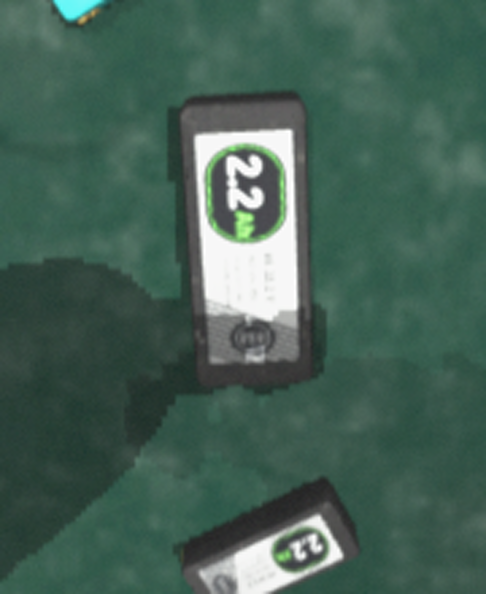

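```bash
python3 - <<'E'
from h import *
c=load('w3.png');f=lambda u,v:unproj(c,(230+u/2.7,80+v/2.7),.03)
P={k:f(*v) for k,v in dict(TL=(183,103),TR=(301,98),BL=(203,386),BR=(316,383),l1=(195,135),l2=(208,365),r1=(293,128),r2=(300,362)).items()}
for k in P: print(k,P[k].round(4))
for a,b in [('BL','TL'),('BR','TR'),('l2','l1'),('r2','r1')]:
    d=P[b]-P[a];print(a,b,np.linalg.norm(d).round(4),np.degrees(np.arctan2(-d[0],d[1])).round(1))
print('width',np.linalg.norm(P['TL']-P['TR']),np.linalg.norm(P['BL']-P['BR']),'c',np.mean([P[k] for k in ['TL','TR','BL','BR']],0),'label c',np.mean([P[k] for k in ['l1','l2','r1','r2']],0))
E
```

```text
TL [0.4744 0.3032 0.03  ]
TR [0.508  0.3045 0.03  ]
BL [0.479  0.2165 0.03  ]
BR [0.5143 0.2174 0.03  ]
l1 [0.4777 0.2941 0.03  ]
l2 [0.4807 0.2235 0.03  ]
r1 [0.5059 0.2961 0.03  ]
r2 [0.5092 0.2244 0.03  ]
BL TL 0.0868 3.0
BR TR 0.0873 4.1
l2 l1 0.0707 2.4
r2 r1 0.0718 2.7
width 0.03362281560996058 0.035303251373858396 c [0.49395055 0.26040541 0.03      ] label c [0.49336494 0.25953999 0.03      ]
```

```bash
python3 - <<'E'
from h import *
plan([.4938,.260,.006],2.8,vmax=38)
E
```

```text
from [0.4908 0.2501 0.1699] -0.09 q [ 0.17  0.33 -0.86  1.71  0.26  1.23 -0.75]
[[32.8, 0.6, -2.0, -0.58], [32.8, 0.6, -2.0, -0.58], [32.8, 0.6, -2.0, -0.58], [32.7, 0.7, -1.9, -0.58], [32.8, 0.7, -2.0, -0.57]]
```

Request:
{"name": "jog_arm", "arguments": {"steps": [[32.8,0.6,-2,-0.6],[32.8,0.6,-2,-0.6],[32.8,0.6,-2,-0.6],[32.8,0.6,-2,-0.6],[20,0.6,-2,-0.5],[8,0,0,0],[4.5,0,0,0],[0,0,0,0],[0,0,0,0]], "grip": 70}}

```text
time: 5.27
tool_pos: [0.4937, 0.2621, 0.0074]
ee_rot: [1.778, 1.569, 0.258]
contact_force: [-1.0, -0.9, 1.3]
gripper_width: 0.823
```

Request:
{"name": "jog_arm", "arguments": {"steps": [[0,0,0,0],[0,0,0,0],[0,0,0,0],[0,0,0,0],[0,0,0,0],[0,0,0,0],[0,0,0,0],[0,0,0,0]], "grip": 25, "squeeze": 45}}

```text
time: 5.93
tool_pos: [0.4934, 0.2623, 0.0071]
ee_rot: [1.578, 1.569, 0.059]
contact_force: [-1.3, -1.5, 6.8]
gripper_width: 0.424
```

Request:
{"name": "jog_arm", "arguments": {"steps": [[-15,0,0,0],[-30,0,0,0],[-35,0,0,0],[-30,0,0,0],[0,0,0,0],[0,0,0,0],[0,0,0,0]]}}

```text
time: 6.52
tool_pos: [0.4923, 0.2617, 0.1158]
ee_rot: [-0.36, 1.57, -1.879]
contact_force: [-0.6, -0.7, -3.7]
gripper_width: 0.427
```

```bash
python3 - <<'E'
from h import *
s=readout.state();print(s['time'],s['tool_pos'],az(s),abs(s['qvel']).max(),s['gripper_width'],s['contact_force'])
d=snap('wrist','w4.png')
b=cv2.imread('pics/w4.png')
cv2.imwrite('pics/w4a.png',cv2.resize(b[150:400,210:430],None,fx=2.4,fy=2.4,interpolation=cv2.INTER_CUBIC))
E
```

```text
6.5167 [0.49233164 0.26168065 0.11583763] 2.9858295103971217 0.024216623223404267 0.42659295998658436 [-0.58419505 -0.73280959 -3.72450229]
```

View pics/w4a.png

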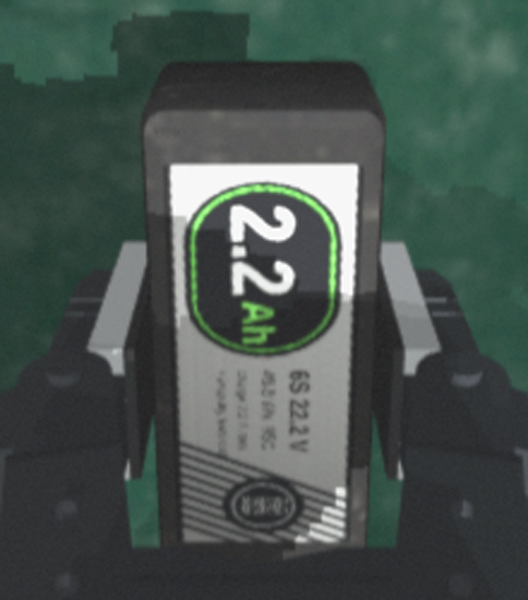

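```bash
python3 - <<'E'
from h import *
c=load('w4.png');f=lambda u,v,z:unproj(c,(210+u/2.4,150+v/2.4),z)
s=readout.state();R=Rm(s['ee_rot'])
for z in (.137,.139,.141):
    a,b=f(142,115,z),f(385,115,z);l,r=f(170,163,z),f(357,163,z)
    l2,r2=f(183,542,z),f(348,542,z)
    print(z,np.linalg.norm(a-b),[(R.T@(q-s['tool_pos'])*1e3).round(1) for q in (a,b,l,r,l2,r2)])
E
```

```text
0.137 0.03588518161389677 [array([-21.9, -17.1, -40.2]), array([-21.9,  18.8, -40.1]), array([-21.9, -13.2, -32.6]), array([-21.9,  14.9, -32.6]), array([-21.8, -13.3,  38.8]), array([-21.8,  15.7,  38.8])]
0.139 0.0352916587471913 [array([-23.9, -16.8, -40.8]), array([-23.9,  18.5, -40.8]), array([-23.9, -13. , -33.3]), array([-23.9,  14.7, -33.3]), array([-23.8, -13.1,  36.8]), array([-23.8,  15.5,  36.9])]
0.141 0.03469813588048589 [array([-25.9, -16.5, -41.4]), array([-25.9,  18.2, -41.4]), array([-25.9, -12.8, -34.1]), array([-25.9,  14.4, -34.1]), array([-25.8, -12.9,  34.9]), array([-25.8,  15.2,  34.9])]
```

```bash
python3 - <<'E'
from h import *
plan([.4893,-.022,.10],7.1,n=9)
E
```

```text
from [0.492  0.2615 0.1151] 2.99 q [ 0.13  0.41 -0.85  1.75  0.33  1.14 -0.76]
[[1.7, -1.9, 31.4, -0.46], [1.7, -2.2, 31.4, -0.46], [1.7, -2.5, 31.4, -0.46], [1.7, -2.7, 31.4, -0.45], [1.7, -2.9, 31.4, -0.46], [1.7, -3.2, 31.4, -0.45], [1.6, -3.5, 31.3, -0.46], [1.7, -3.7, 31.3, -0.45], [1.6, -3.9, 31.2, -0.46]]
```

Request:
{"name": "jog_arm", "arguments": {"steps": [[1.5,-1,16,-0.4],[1.5,-2,31.4,-0.4],[1.5,-2.3,31.4,-0.4],[1.5,-2.5,31.4,-0.5],[1.5,-2.8,31.4,-0.5],[1.5,-3,31.4,-0.5],[1.5,-3.3,31.4,-0.5],[1.5,-3.6,31.4,-0.5],[1.5,-3.8,30,-0.4],[1.5,-2,16,0],[0,0,0,0],[0,0,0,0]]}}

```text
time: 7.57
tool_pos: [0.49, -0.0217, 0.0999]
ee_rot: [-1.92, 1.568, 2.914]
contact_force: [-0.1, 2.0, -2.2]
gripper_width: 0.425
```

Request:
{"name": "jog_arm", "arguments": {"steps": [[0,0,0,0],[0,0,0,0]]}}

```text
time: 7.73
tool_pos: [0.4907, -0.0196, 0.1007]
ee_rot: [-2.462, 1.57, 2.376]
contact_force: [0.2, 0.5, -2.7]
gripper_width: 0.423
```

```bash
python3 - <<'E'
from h import *
s=readout.state();print(s['time'],s['tool_pos'],az(s),abs(s['qvel']).max(),s['gripper_width'],s['contact_force'])
d=snap('wrist','w5.png')
b=cv2.imread('pics/w5.png')
cv2.imwrite('pics/w5a.png',cv2.resize(b[60:400,180:460],None,fx=1.75,fy=1.75,interpolation=cv2.INTER_CUBIC))
plan([.4893,-.022,.10],7.1)
E
```

```text
7.7333 [ 0.49068126 -0.01960884  0.10067238] 7.204800614499031 0.003674507908739461 0.42335471630999866 [ 0.21097452  0.53100517 -2.70690492]
from [ 0.4907 -0.0197  0.1008] 7.21 q [ 0.66  0.25 -0.78  1.93  0.2   1.05 -0.08]
[[0.8, -1.7, 2.1, 0.11]]
```

View pics/w5a.png

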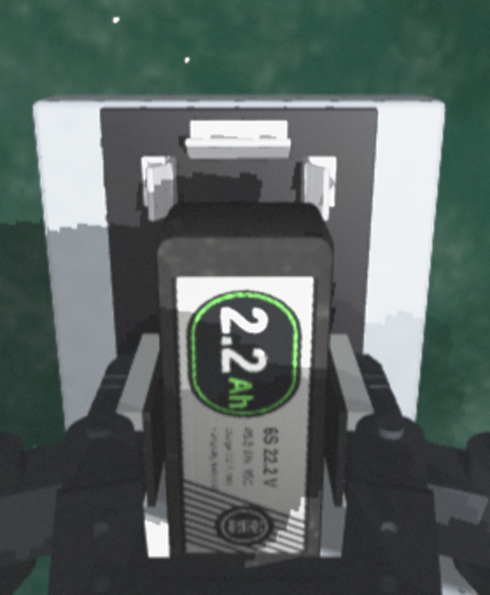

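```bash
python3 - <<'E'
from h import *
c=load('w5.png');f=lambda u,v,z:unproj(c,(180+u/1.75,60+v/1.75),z)
s=readout.state();R=Rm(s['ee_rot'])
T=lambda P:(R.T@(P-s['tool_pos'])*1e3).round(1)
for n,u,v,z in [('deckL',33,102,.03),('deckR',443,100,.03),('dl2',65,420,.03),('dr2',428,350,.03),('flL',101,107,.034),('flR',377,107,.034),('flL2',119,330,.034),('flR2',367,330,.034),('gL',173,207,.034),('gR',307,205,.034),('gLtop',176,157,.05),('gRtop',304,157,.05),('stop base',188,158,.034),('packL',157,243,.124),('packR',333,243,.124),('lab',176,276,.124),('labR',314,276,.124),('lab2',186,552,.124),('lab2R',308,552,.124)]: print(n,T(f(u,v,z)))
E
```

```text
deckL [ 70.8 -69.7 -59.1]
deckR [ 70.8  66.6 -59.7]
dl2 [ 70.8 -69.7  63.2]
dr2 [70.7 69.9 32.7]
flL [ 66.8 -46.3 -57.9]
flR [ 66.8  44.  -57.9]
flL2 [ 66.8 -45.3  22.4]
flR2 [66.7 45.5 22.4]
gL [ 66.8 -23.9 -24.1]
gR [ 66.8  22.1 -24.8]
gLtop [ 50.8 -20.6 -44.3]
gRtop [ 50.8  19.  -44.3]
stop base [ 66.8 -18.3 -41.1]
packL [-23.2 -17.  -40.4]
packR [-23.2  18.1 -40.4]
lab [-23.2 -13.4 -33.4]
labR [-23.2  14.5 -33.3]
lab2 [-23.2 -13.4  36.5]
lab2R [-23.3  15.5  36.6]
```

Request:
{"name": "jog_arm", "arguments": {"steps": [[8,-1.5,2.1,-0.4],[15,0,0,0],[12,0,0,0],[8,0,0,0],[5,0,0,0],[0,0,0,0],[0,0,0,0]]}}

```text
time: 8.37
tool_pos: [0.4897, -0.023, 0.053]
ee_rot: [-2.526, 1.57, 2.317]
contact_force: [-0.2, 0.4, -2.4]
gripper_width: 0.425
```

```bash
python3 - <<'E'
from h import *
s=readout.state();print(s['time'],s['tool_pos'],az(s),abs(s['qvel']).max(),s['gripper_width'],s['contact_force'])
d=snap('wrist','w6.png')
b=cv2.imread('pics/w6.png')
cv2.imwrite('pics/w6a.png',cv2.resize(b[60:400,180:460],None,fx=1.75,fy=1.75,interpolation=cv2.INTER_CUBIC))
plan([.4893,-.022,.10],7.1)
E
```

```text
8.3667 [ 0.48973375 -0.02297219  0.05297993] 7.5187306117030355 0.013655329548416329 0.42502843602698565 [-0.20581913  0.4309943  -2.42456686]
from [ 0.49   -0.0231  0.0533] 7.51 q [ 0.63  0.32 -0.75  1.97  0.27  0.95 -0.12]
[[-23.3, -0.3, -0.6, 0.2], [-23.4, -0.3, -0.6, 0.21]]
```

View pics/w6a.png

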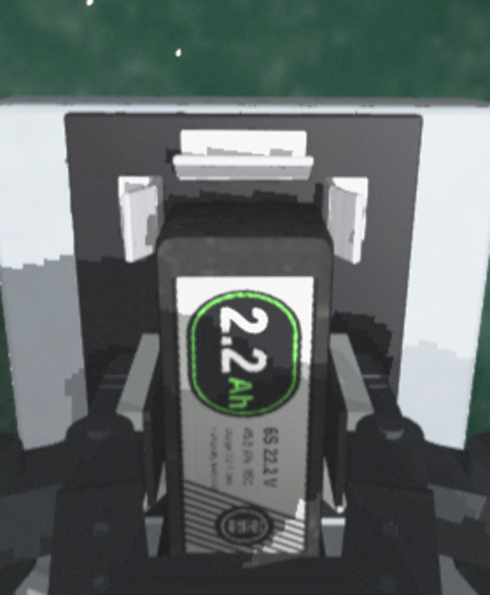

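Request:
{"name": "jog_arm", "arguments": {"steps": [[5,0,0,0],[4,0,0,0],[2,0,0,0],[0,0,0,0],[0,0,0,0]]}}

```text
time: 8.83
tool_pos: [0.4896, -0.0232, 0.0419]
ee_rot: [-1.759, 1.571, 3.084]
contact_force: [-1.0, 0.2, -2.1]
gripper_width: 0.422
```

```bash
python3 - <<'E'
from h import *
s=readout.state();print(s['time'],s['tool_pos'],az(s),abs(s['qvel']).max(),s['gripper_width'],s['contact_force'])
E
```

```text
8.8333 [ 0.48962498 -0.0231768   0.04190917] 7.49705236829207 0.0058990507644135146 0.4221180333304713 [-0.9984611   0.15181294 -2.12834088]
```

Request:
{"name": "jog_arm", "arguments": {"steps": [[1.2,0,0,0],[0,0,0,0],[0,0,0,0]]}}

```text
time: 9.08
tool_pos: [0.4899, -0.0232, 0.0411]
ee_rot: [0.953, 1.57, -0.487]
contact_force: [-1.4, 0.6, 2.6]
gripper_width: 0.425
```

Request:
{"name": "jog_arm", "arguments": {"steps": [[0,0,0,0],[0,0,0,0],[0,0,0,0],[0,0,0,0]], "grip": 58}}

```text
time: 9.42
tool_pos: [0.4898, -0.0232, 0.0408]
ee_rot: [1.155, 1.571, -0.285]
contact_force: [-0.5, -0.2, -0.0]
gripper_width: 0.679
```

Request:
{"name": "jog_arm", "arguments": {"steps": [[-10,0,0,0],[-30,0,0,0],[-40,0,0,0],[-40,0,0,0],[-30,0,0,0],[0,0,0,0],[0,0,0,0],[0,0,0,0]]}}

```text
time: 10.08
tool_pos: [0.4894, -0.0233, 0.1909]
ee_rot: [-0.089, 1.57, -1.529]
contact_force: [-0.5, -0.4, -0.1]
gripper_width: 0.678
```

```bash
python3 - <<'E'
from h import *
s=readout.state();print(s['time'],s['tool_pos'],az(s),abs(s['qvel']).max(),s['gripper_width'],s['contact_force'])
d=snap('wrist','w7.png')
b=cv2.imread('pics/w7.png')
cv2.imwrite('pics/w7a.png',cv2.resize(b[60:400,180:460],None,fx=1.75,fy=1.75,interpolation=cv2.INTER_CUBIC))
E
```

```text
10.0833 [ 0.48944308 -0.02326528  0.19085726] 7.491778029645743 0.022522555587584363 0.6778338051489513 [-0.49526595 -0.37109021 -0.07160648]
```

View pics/w7a.png

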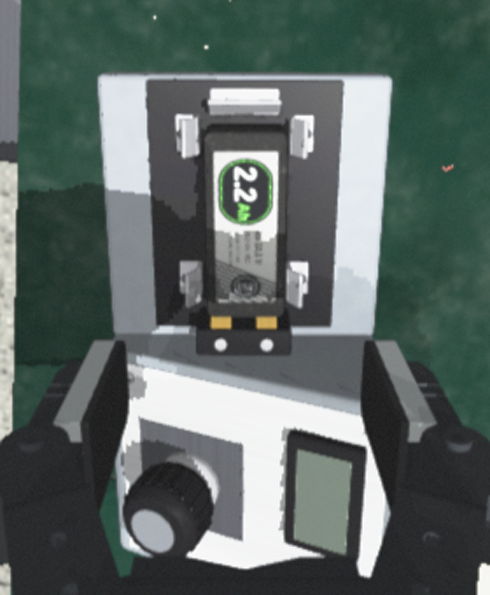

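```bash
python3 - <<'E'
from h import *
plan([.471,-.162,.17],-82.5,n=14)
E
```

```text
from [ 0.4891 -0.0232  0.1902] 7.5 q [ 0.71  0.13 -0.8   1.83  0.1   1.22  0.01]
[[1.4, -2.6, 9.7, 6.43], [1.4, -1.5, 9.9, 6.43], [1.5, -0.4, 10.0, 6.43], [1.4, 0.8, 10.0, 6.43], [1.5, 1.9, 9.8, 6.43], [1.4, 3.0, 9.5, 6.43], [1.5, 4.0, 9.2, 6.43], [1.4, 5.0, 8.6, 6.43], [1.5, 5.9, 8.0, 6.43], [1.4, 6.8, 7.3, 6.43], [1.5, 7.6, 6.5, 6.42], [1.4, 8.3, 5.6, 6.43]]
[[1.5, 8.8, 4.7, 6.42], [1.4, 9.3, 3.7, 6.43]]
```

Request:
{"name": "jog_arm", "arguments": {"steps": [[1.4,-2.6,9.7,6.4],[1.4,-1.5,9.9,6.4],[1.5,-0.4,10,6.4],[1.4,0.8,10,6.4],[1.5,1.9,9.8,6.4],[1.4,3,9.5,6.4],[1.5,4,9.2,6.4],[1.4,5,8.6,6.5],[1.5,5.9,8,6.5],[1.4,6.8,7.3,6.5],[1.5,7.6,6.5,6.4],[1.4,8.3,5.6,6.4]], "grip": 64}}

```text
time: 11.13
tool_pos: [0.4735, -0.1423, 0.1721]
ee_rot: [-0.794, 1.568, 2.698]
contact_force: [-0.6, -0.1, 0.3]
gripper_width: 0.753
```

Request:
{"name": "jog_arm", "arguments": {"steps": [[1.5,8.8,4.7,6.4],[1.4,9.3,3.7,6.4],[0,0,0,0],[0,0,0,0],[0,0,0,0]]}}

```text
time: 11.55
tool_pos: [0.4716, -0.1611, 0.1701]
ee_rot: [-0.874, 1.57, 2.404]
contact_force: [-0.6, 0.8, -0.2]
gripper_width: 0.753
```

```bash
python3 - <<'E'
from h import *
s=readout.state();print(s['time'],s['tool_pos'],az(s),abs(s['qvel']).max(),s['gripper_width'],s['contact_force'],s['joints'].round(2))
d=snap('wrist','w8.png')
n=np.array([-.372,-.047,.927]);k=np.array([.4715,-.1617,.0882])
print('pred top',proj(d,k+14*n/1e3))
plan([.471,-.162,.075],-82.5,vmax=30)
E
```

```text
11.55 [ 0.47162411 -0.16105047  0.17008532] -82.14756834066722 0.009010652594820166 0.7529346921925284 [-0.56572521  0.80426143 -0.2370851 ] [ 0.77  0.14 -0.57  1.84  0.08  1.18 -1.26]
pred top [320.88637302 222.94671659]
from [ 0.4717 -0.161   0.1703] -82.17 q [ 0.77  0.14 -0.57  1.84  0.08  1.18 -1.26]
[[23.8, 0.2, 0.2, 0.08], [23.8, 0.2, 0.2, 0.08], [23.8, 0.2, 0.2, 0.09], [23.9, 0.3, 0.3, 0.08]]
```

View pics/w8.png

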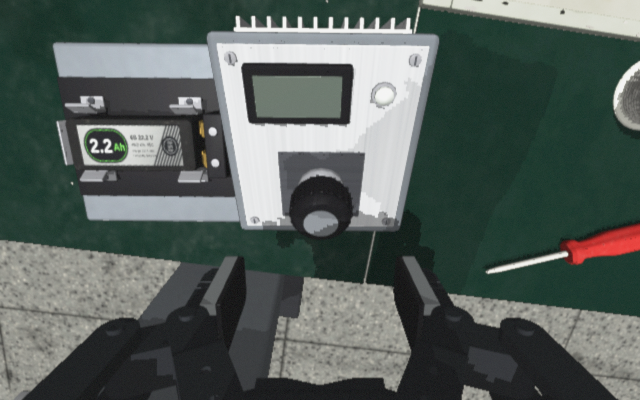

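Request:
{"name": "jog_arm", "arguments": {"steps": [[28,0.3,0.2,0],[28,0.2,0.2,0],[24,0.2,0.2,0],[10,0,0,0],[5,0,0,0],[0,0,0,0],[0,0,0,0]]}}

```text
time: 12.18
tool_pos: [0.472, -0.1627, 0.0767]
ee_rot: [2.709, 1.569, -0.299]
contact_force: [1.1, 0.4, 0.0]
gripper_width: 0.751
```

Request:
{"name": "jog_arm", "arguments": {"steps": [[0,0,0,0],[0,0,0,0],[0,0,0,0],[0,0,0,0],[0,0,0,0],[0,0,0,0],[0,0,0,0]], "grip": 30, "squeeze": 50}}

```text
time: 12.77
tool_pos: [0.472, -0.1618, 0.0772]
ee_rot: [3.096, 1.57, 0.087]
contact_force: [-4.1, 6.0, 11.6]
gripper_width: 0.446
```

```bash
python3 - <<'E'
from h import *
s=readout.state();print(s['time'],s['tool_pos'],az(s),abs(s['qvel']).max(),s['gripper_width'],s['contact_force'])
n=np.array([-.372,-.047,.927]);plan(s['tool_pos']+n*.015,az(s),n=5)
E
```

```text
12.7667 [ 0.47196958 -0.16180515  0.07719422] -82.35860243514142 0.0021763741951506027 0.4460075232460411 [-4.14495331  5.95553963 11.58545107]
from [ 0.472  -0.1618  0.0772] -82.36 q [ 0.75  0.26 -0.56  1.94  0.16  0.99 -1.33]
[[-2.8, 0.0, 1.1, 0.0], [-2.8, 0.0, 1.1, 0.0], [-2.8, 0.0, 1.1, 0.0], [-2.8, 0.0, 1.2, 0.0], [-2.7, 0.0, 1.1, 0.0]]
```

Request:
{"name": "jog_arm", "arguments": {"steps": [[-2.8,0,1.1,0],[-2.8,0,1.1,0],[-2.8,0,1.1,0],[-2.8,0,1.1,0],[-2.8,0,1.1,0],[-0.9,0,0.4,0],[0,0,0,0],[0,0,0,0],[0,0,0,0]]}}

```text
time: 13.52
tool_pos: [0.4665, -0.1624, 0.0906]
ee_rot: [-2.849, 1.568, 0.426]
contact_force: [8.0, 2.6, -11.4]
gripper_width: 0.444
```

```bash
python3 - <<'E'
from h import *
s=readout.state();print(s['time'],s['tool_pos'],az(s),abs(s['qvel']).max(),s['gripper_width'],s['contact_force'])
E
```

```text
13.5167 [ 0.46645254 -0.16241255  0.09056658] -82.34540234528873 0.0009324516614498586 0.44433279730283665 [  8.01850977   2.6053691  -11.43205796]
```

Request:
{"name": "jog_arm", "arguments": {"steps": [[0,0,0,0],[0,0,0,0],[0,0,0,0],[0,0,0,0],[0,0,0,0]], "grip": 64}}

```text
time: 13.93
tool_pos: [0.4655, -0.1638, 0.0908]
ee_rot: [2.011, 1.57, -0.999]
contact_force: [0.8, 0.2, 0.5]
gripper_width: 0.748
```

Request:
{"name": "jog_arm", "arguments": {"steps": [[-15,0,0,0],[-30,0,0,0],[-30,0,0,0],[-10,0,0,0],[0,0,0,0],[0,0,0,0],[0,0,0,0]]}}

```text
time: 14.52
tool_pos: [0.4648, -0.1635, 0.1744]
ee_rot: [-0.387, 1.569, 2.887]
contact_force: [-0.0, 0.9, -0.2]
gripper_width: 0.748
```

```bash
python3 - <<'E'
from h import *
s=readout.state();print(s['time'],s['tool_pos'],az(s),abs(s['qvel']).max(),s['gripper_width'],s['contact_force'])
d=snap('wrist','w9.png')
n=np.array([-.372,-.047,.927]);k=np.array([.4715,-.1617,.0882])
for t in (0,14): print('pred top',t,proj(d,k+(14+t)*n/1e3))
E
```

```text
14.5167 [ 0.46475527 -0.16348863  0.17437872] -82.41243434695504 0.009911133280716446 0.7483024371395287 [-0.02392993  0.87622238 -0.19373467]
pred top 0 [318.51249944 209.96915804]
pred top 14 [318.3982047  225.33840464]
```

View pics/w9.png

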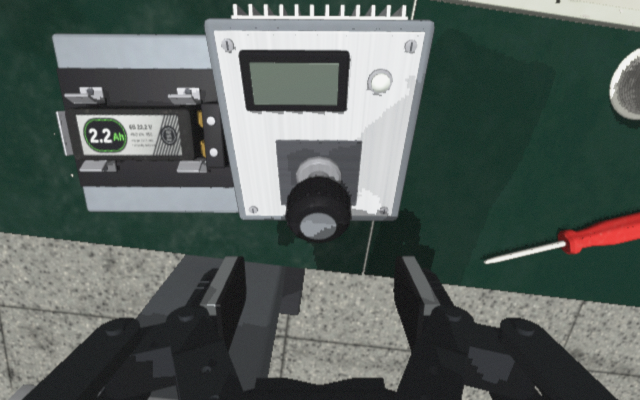

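Request:
{"name": "jog_arm", "arguments": {"steps": [[0,0,0,0],[0,0,0,0],[0,0,0,0],[0,0,0,0],[0,0,0,0],[0,0,0,0],[0,0,0,0],[0,0,0,0],[0,0,0,0],[0,0,0,0],[0,0,0,0],[0,0,0,0]]}}

```text
time: 15.57
tool_pos: [0.4654, -0.1635, 0.1755]
ee_rot: [2.094, 1.571, -0.915]
contact_force: [0.1, 0.3, -0.3]
gripper_width: 0.747
```

Request:
{"name": "jog_arm", "arguments": {"steps": [[0,0,0,0],[0,0,0,0],[0,0,0,0],[0,0,0,0],[0,0,0,0],[0,0,0,0],[0,0,0,0],[0,0,0,0],[0,0,0,0],[0,0,0,0],[0,0,0,0],[0,0,0,0]]}}

```text
time: 16.57
tool_pos: [0.4654, -0.1635, 0.1755]
ee_rot: [1.849, 1.571, -1.16]
contact_force: [-0.1, 0.1, 0.1]
gripper_width: 0.75
```

Request:
{"name": "jog_arm", "arguments": {"steps": [[0,0,0,0],[0,0,0,0],[0,0,0,0],[0,0,0,0],[0,0,0,0],[0,0,0,0],[0,0,0,0],[0,0,0,0],[0,0,0,0],[0,0,0,0],[0,0,0,0],[0,0,0,0]]}}

```text
time: 17.57
tool_pos: [0.4654, -0.1636, 0.1755]
ee_rot: [2.098, 1.571, -0.911]
contact_force: [0.1, 0.7, 1.2]
gripper_width: 0.75
```

```bash
python3 - <<'E'
from h import *
print(readout.state()['time']);plan([.466,-.1627,.0905],-82.5,vmax=25)
E
```

```text
17.5667
from [ 0.4654 -0.1636  0.1755] -82.41 q [ 0.79  0.12 -0.57  1.85  0.07  1.19 -1.25]
[[21.3, -0.2, -0.2, 0.02], [21.2, -0.2, -0.2, 0.02], [21.3, -0.2, -0.1, 0.03], [21.2, -0.2, -0.2, 0.02]]
```

Request:
{"name": "jog_arm", "arguments": {"steps": [[25,-0.3,-0.2,0],[25,-0.3,-0.2,0],[20,-0.2,-0.2,0],[10,0,0,0],[5,0,0,0],[0,0,0,0],[0,0,0,0]]}}

```text
time: 18.15
tool_pos: [0.4665, -0.1628, 0.0914]
ee_rot: [2.655, 1.57, -0.354]
contact_force: [0.2, -0.2, 0.8]
gripper_width: 0.748
```

Request:
{"name": "jog_arm", "arguments": {"steps": [[0,0,0,0],[0,0,0,0],[0,0,0,0],[0,0,0,0],[0,0,0,0],[0,0,0,0],[0,0,0,0]], "grip": 30}}

```text
time: 18.73
tool_pos: [0.4667, -0.1623, 0.0915]
ee_rot: [2.823, 1.569, -0.186]
contact_force: [-0.4, 3.3, 6.4]
gripper_width: 0.447
```

Request:
{"name": "jog_arm", "arguments": {"steps": [[2.8,0,-1.1,0],[2.8,0,-1.1,0],[2.8,0,-1.1,0],[2.8,0,-1.1,0],[2.2,0,-0.9,0],[0,0,0,0],[0,0,0,0],[0,0,0,0]]}}

```text
time: 19.4
tool_pos: [0.4719, -0.1617, 0.0789]
ee_rot: [2.333, 1.57, -0.675]
contact_force: [-7.1, 5.0, 23.1]
gripper_width: 0.447
```

Request:
{"name": "jog_arm", "arguments": {"steps": [[0.7,0,-0.3,0],[0,0,0,0],[0,0,0,0]]}}

```text
time: 19.65
tool_pos: [0.4719, -0.1617, 0.0787]
ee_rot: [1.685, 1.57, -1.324]
contact_force: [-12.0, 7.3, 32.5]
gripper_width: 0.444
```

Request:
{"name": "jog_arm", "arguments": {"steps": [[0,0,0,0],[0,0,0,0],[0,0,0,0],[0,0,0,0],[0,0,0,0]], "grip": 64}}

```text
time: 20.07
tool_pos: [0.4712, -0.1621, 0.0761]
ee_rot: [-0.153, 1.57, 3.121]
contact_force: [-0.2, -0.2, 0.1]
gripper_width: 0.747
```

Request:
{"name": "jog_arm", "arguments": {"steps": [[-15,0,0,0],[-30,0,0,0],[-35,0,0,0],[-25,0,0,0],[-15,0,0,0],[0,0,0,0],[0,0,0,0],[0,0,0,0]]}}

```text
time: 20.73
tool_pos: [0.4709, -0.1619, 0.1954]
ee_rot: [-0.396, 1.569, 2.878]
contact_force: [0.3, -0.5, -0.9]
gripper_width: 0.753
```

```bash
python3 - <<'E'
from h import *
s=readout.state();print(s['time'],s['tool_pos'],az(s),abs(s['qvel']).max(),s['gripper_width'],s['contact_force'])
d=snap('wrist','w10.png')
n=np.array([-.372,-.047,.927]);k=np.array([.4715,-.1617,.0882])
for t in (0,14): print('pred top',t,proj(d,k+(14+t)*n/1e3))
snap('scene','s10.png')
b=cv2.imread('pics/s10.png');cv2.imwrite('pics/s10a.png',cv2.resize(b[120:340,190:430],None,fx=2.7,fy=2.7))
E
```

```text
20.7333 [ 0.47090494 -0.16194181  0.19539436] -82.41779299295918 0.009353829083331376 0.7527234843650026 [ 0.31735332 -0.50450348 -0.94878418]
pred top 0 [319.68858421 208.31264508]
pred top 14 [319.63804604 222.19979947]
```

View pics/w10.png

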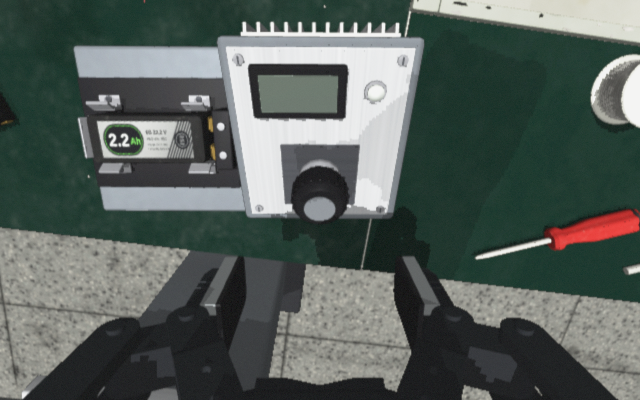

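View pics/s10a.png

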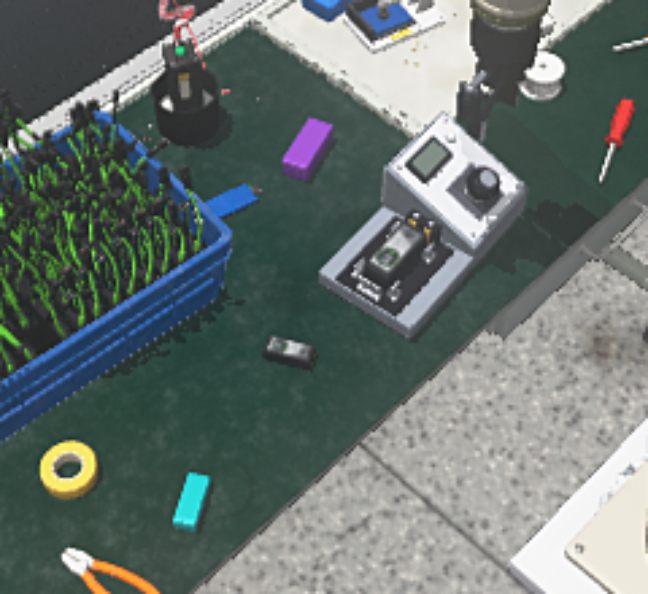

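Wrist view: the knob cap is at about (319,208), which matches the fully-in prediction. The pack lies flat, label up, in the cradle at about (155,139), with its terminals at the contacts. In the scene view the bystanders have not moved and the arm is clear.

```bash
python3 -c "
from bench import bot
print(bot.hand_in())"
```

```text
the job is handed in; nothing more can be done
None
```

The load test is done and handed in at about 21 s of the 51 s allowed; no verdict was reported.

- **Pack:** I picked the larger black pack in front of the blue crate. It now lies flat in the cradle between the guides, label up, with its brass tabs at the contacts.
- **Knob:** I pulled it along its sloping axis until it latched. I let go and left it untouched for more than 4 s, then pushed it back in. Pictures matched the predicted cap positions for fully out and fully in to within about 1 px.
- **Last checks:** The final pictures showed the pack in the cradle, the knob in, the surrounding tools not visibly moved and the arm clear. The highest wrist force I read was about 35 N, when the knob reached its inner stop.
- **Disagreement:** In my fit of the tester's position, the desk's rear right corner was off by 4 to 10 px. I left that point out of one picture. The cradle and knob positions still held up in later close views.

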